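# Stow the plate press's nut and screw

### The arm

A 6-joint arm with a two-finger parallel gripper is mounted at the origin on the work surface. World frame = base frame: x ahead of the robot, y to its left, z up, the work surface at z = 0. Lengths are in m, angles in rad, forces in N, time in s.
With the tool pointing down it reaches from about 0.3 to 0.875 m from the base axis. Payload 6.4 kg.
Tool frame: the origin (TCP) lies on the centre line of the jaws, within the pads' length; the fingertips stand 25 mm ahead of it and the grasp point (between the pads) lies 6 mm ahead of it (ctrl.tip_reach is the distance from the TCP to the fingertips, in m); z points along the fingers, y is the line along which they close (so a half turn about z gives the same grasp; the last joint's range is limited). The gripper opens to 85 mm and grips with 20 to 120 N. Pads are 22 mm wide; open, the fingers measure 114 mm over their backs; the gripper's body (76 mm by 85 mm) begins 54 mm behind the grasp point. The pads swing forward as they close: fully open they stand 13 mm farther back than shut.
Start: joints at [0.933, 0.181, 1.607, -0, 1.354, -0.206], TCP at [0.241, 0.522, 0.222] pointing down, gripper open.
Joint ranges: [-2.99, 2.99], [-0.89, 2.07], [0.3, 2.58], [-1.14, 4.28], [0, 2.63], [-3.12, 3.12]. Speed limits (rad/s): [2.57, 2.57, 3.01, 3.14, 3.14, 3.14].

### API

Orientations are given as a unit quaternion [w, x, y, z].
In Python, from bench import ctrl gives the robot as it stands.
- The arm moves only by the tool servo_tool, never from a script. Its argument "motion" is a list that holds one entry, the list of rows, each a list of 5 numbers: the shift along the tool's x, y, z in cm, then the turn about the tool's z in degrees, then the closure, from -1 (fully open) to 1 (shut). In form: [[[dx, dy, dz, twist, claw], ...]]. A call has 1 to 5 rows; each row is the pose to reach, as a shift and turn from the pose commanded when the call began, along the tool's axes at that moment; what a row does not reach only later rows make up. A row lasts 1/10 s, in which the tool goes at most 50 mm and 8.59 degrees, less where a joint would pass 70% of its speed; a pose out of reach is approached as far as the arm can. A call with a gripper value outside its range is refused whole. The fingers move at their own pace and stop on an object; the grip force is fixed at half the most. Time passes only in rows, so rows that repeat a pose let the fingers close. It gives the time, the measured TCP pose, the force, the opening and the grip force at its end, in the units of the state.
- ctrl.get_obs(): the state, without advancing time (a new reading comes with each control period).
- ctrl.camera(name): name is "scene" or "top" or "wrist"; returns a dict with "pixels" (480x640x3 uint8, red, green, blue), "depth" (480x640 float32, m along the optical axis (not along the pixel's ray), 0 where there is no reading), "fx", "fy", "cx", "cy" (pixels), "k1" (the pictures are not rectified: a ray, as slopes to the right and down, at radius r is drawn at 1 + k1 r^2 times it, then the intrinsics apply), "R" (3x3) and "t" (3): a world point X has camera coordinates R X + t; the wrist camera has in their place "hand_eye" (4x4, takes a point from camera to tool coordinates, whose origin is the TCP and whose axes are the flange's). Camera axes: x right, y down, z forward; pixel columns grow to the right and rows downward; lengths in m; the calibration is good to about 2 mm. A picture is of the moment at which its call begins: read the wrist's pose just before it.
- ctrl.hand_in(): hands the job in; it is judged then, once.
The state is a dict: "time_s": time; "q": joint angles; "dq": joint speeds; "joint_efforts": joint torques, N m; "eef_pos": TCP position; "eef_rot": TCP orientation; "wrist_force": force on the tool from outside, world axes, zero at the start; "torque": the same for the moment, N m; "opening": opening from 0.0 (shut) to 1.0 (fully open); "grasp_force": force on a finger pad.
Only numpy, scipy, OpenCV 4.12 (cv2) and the standard library are available. Lean on these libraries where they do the work, as an engineer would, in place of code of your own. Each camera call takes 0.05 s, during which the arm holds its last target. There are 200 camera calls.

### The job

Put the violin plate press in order: slide the big round wooden nut (do not lift it or force it) off the feed table and along the channel until it drops into the round recess of the sliding bar and lies flat on its bottom, and gently lay the loose wooden press screw across the ribs of the ribbed rest, centred and square to the ribs, so that it stays put and does not roll. Leave the other things on the bench where they are.

Things in the scene. Friction and masses are not known exactly. Their poses are not given: they have to be found in the camera images.
- press: Press bed, a fixed wooden fixture; origin on the bench under the channel's centre line, z up. Feed table: plywood, 200 mm along x, y = 50 to 230 mm, top at z = 33.5 mm. It leads into a straight channel along y, from y = 50 to y = -200 mm, centred on x = 0, between two dark fences 94 mm apart (inner faces), 16 mm thick, tops at z = 38 mm.
- channel_mouth (a point): Middle of the channel's mouth, on the feed table's edge (press y = 50 mm). Two low fences, 6 mm above the feed table, make a funnel into it: 94 mm apart at the mouth, 180 mm at press y = 150 mm. The channel's floor is the top of a pale bar at z = 32 mm, 1.5 mm below the feed table; the bar sticks out beyond the channel by up to 110 mm and does not move.
- channel_end (a point): Middle of the channel's open far end, on its floor (press y = -200 mm, z = 32 mm). The bar has one round recess, 95 mm across, 9 mm deep (green bottom at z = 23 mm), midway between the fences. Its place along the channel differs each time and is NOT measured: centre anywhere from press y = -40 to -140 mm. See it, or feel for it with the nut.
- nut: Round wooden nut: disc 90 mm across, 26 mm high, 0.2 to 0.45 kg, brown, dark flutes, brass ring on top (bore only drawn); too wide to grip. Origin: centre of its underside. It starts flat on the feed table. Pushed slowly it resists with 1 to 4 N; over the recess it drops 9 mm and the far wall stops it: the push force jumps, and its top is at z = 49 mm instead of 58 mm.
- rest: The ribbed rest, a fixed dark board 130 mm (x) by 150 mm (y) with three pale ribs running along its x, 14 mm wide and 126 mm long, at y = -55, 0 and +55 mm, their flat level tops 26 mm above the bench. No end stops. A red line on the middle rib marks x = 0. Origin: centre of its underside, on the bench. The screw must lie along the rest's y axis over x = 0.
- screw: The wooden press screw, a straight round rod 30 mm in diameter and 180 mm long, 0.12 to 0.22 kg, pale with brown thread bands and a brass ferrule at its +x end; its long axis is its x axis, and it may lie either way round. Origin: at mid length, on its surface, 15 mm off the axis (rolls with the screw). It starts lying on the bench (axis at height 15 mm); it rolls if pushed.
- screw_center (a point): The screw's centre, on its axis at mid length. 15 mm above the bench at the start, 41 mm when it lies on the ribs.
- varnish: Amber varnish bottle, 60 mm across, 130 mm tall, standing; a bystander. Origin: centre of its underside.
- mug: Blue mug, 76 mm across, 85 mm tall; a bystander. Origin: centre of its underside.
- plate: Pale violin plate, a flat outline about 350 by 200 by 14 mm; a bystander. Origin: centre of its underside.
- plane: Hand plane, 160 by 50 by 75 mm; a bystander. Origin: centre of its underside.
- spool: Wooden clamp spool, 44 mm across, 62 mm tall, standing; a bystander. Origin: centre of its underside.
- chisel: Chisel-like hand tool with a pale handle, 210 mm long, lying; a bystander. Origin: under its middle.
There are look-alikes about, which are no part of the job. What is shaped like the nut but purple or red is not meant.

How it is judged:
At the end, for the whole second after the job is handed in: The nut lies flat (0.06 rad) and still on the bottom of the recess (underside 18 to 26.5 mm above the bench); the screw lies still on the ribs, along the rest's y axis within 0.15 rad, its centre within 25 mm of the rest's centre along the ribs and 22 mm across them (z of nut in the frame of press between 0.018 and 0.0265 m and x of nut in the frame of press between -0.008 and 0.008 m and y of nut in the frame of press between -0.15 and -0.03 m and angle between nut's own z axis and vertical below 0.06 rad and linear speed of each of nut, screw below 0.01 m/s and x of screw_center in the frame of rest between -0.025 and 0.025 m and y of screw_center in the frame of rest between -0.022 and 0.022 m and z of screw_center in the frame of rest between 0.036 and 0.045 m and angle between the x axis of screw and the y axis of rest, either way round below 0.15 rad and angular speed of screw below 0.2 rad/s); the robot touches nothing.
It fails at once if the nut is lifted more than 20 mm off the feed table (z of nut in the frame of press above 0.054 m).
It fails at once if the nut is forced: pushed with more than 45 N (contact force between the fingers and nut above 45 N).
It fails at once if the screw is dropped or slammed onto the rest: more than 45 N between them (contact force between screw and rest above 45 N).
It fails at once if another thing on the bench is pushed away by more than 40 mm (distance of any of varnish, mug, plate, plane, spool, chisel from where it was at the start of the episode above 0.04 m).
It also fails if it takes over 66 s, if anything falls off the work surface, if the arm or the gripper's body presses on something with over 40 N, if the wrist force passes 120 N, or if a joint passes its speed limit or range.

## Working session

There is one attempt and no reset: what is moved stays moved. The work goes in short steps, Python scripts to look and compute and a tool call to move; the robot and the scene stay as the last step left them, time stands still between calls to the robot, and variables do not carry over. Pictures are saved under pics/ and viewed, at most 10 in all, crops included, and the job is handed in when it is done.

Besides the shell and the picture viewer there is one more tool, called after "Request:" by a JSON object that holds its "fn" and its "kwargs". servo_tool: Moves the arm, as the interface text tells. Its arguments: {"type":"object","properties":{"motion":{"type":"array"}},"required":["motion"]}

```bash
mkdir -p pics
cat > h.py <<'E'
import numpy as np, cv2
from bench import ctrl
from scipy.spatial.transform import Rotation as Ro
def und(c,u,v):
    x=(u-c["cx"])/c["fx"]; y=(v-c["cy"])/c["fy"]; X,Y=x,y
    for _ in range(10):
        s=1+c["k1"]*(X*X+Y*Y); X,Y=x/s,y/s
    return X,Y
def ray(c,u,v):
    X,Y=und(c,u,v); R=np.array(c["R"]); t=np.array(c["t"])
    return -R.T@t, R.T@np.array([X,Y,1.])
def at_z(c,u,v,z):
    o,d=ray(c,u,v); return o+d*(z-o[2])/d[2]
def at_d(c,u,v):
    o,d=ray(c,u,v); return o+d*float(c["depth"][int(v),int(u)])
def save(c,n): cv2.imwrite("pics/"+n,cv2.cvtColor(c["pixels"],cv2.COLOR_RGB2BGR))
E
python3 - <<'E'
from h import *
import pickle
for n in("top","scene"):
    c=ctrl.camera(n); save(c,n+".png"); pickle.dump(c,open(n+".pkl","wb")); print(n,c["fx"],c["k1"],-np.array(c["R"]).T@c["t"], c["R"])
o=ctrl.get_obs();print(o["eef_pos"],o["eef_rot"],o["time_s"],o["opening"],ctrl.tip_reach)
E
```

```text
top 523.8077274365922 -0.11815336899535173 [0.26878221 0.03240318 1.47603151] [[-2.44515934e-02 -9.99700761e-01 -7.12231218e-04]
 [-9.89194100e-01  2.42976202e-02 -1.44584434e-01]
 [ 1.44558474e-01 -2.83078487e-03 -9.89492210e-01]]
scene 539.1393836241482 0.023620662104723487 [ 1.50285163 -0.27905848  0.7104493 ] [[ 0.28906326  0.95719072  0.01511187]
 [ 0.51748157 -0.14295531 -0.84366854]
 [-0.80539137  0.25169369 -0.53665168]]
[0.24029915 0.52181759 0.22084925] [-3.29732028e-04  2.14206841e-01  9.76787991e-01 -7.35201605e-04] 0.1 1.005766566360347 0.025
```

View pics/top.png

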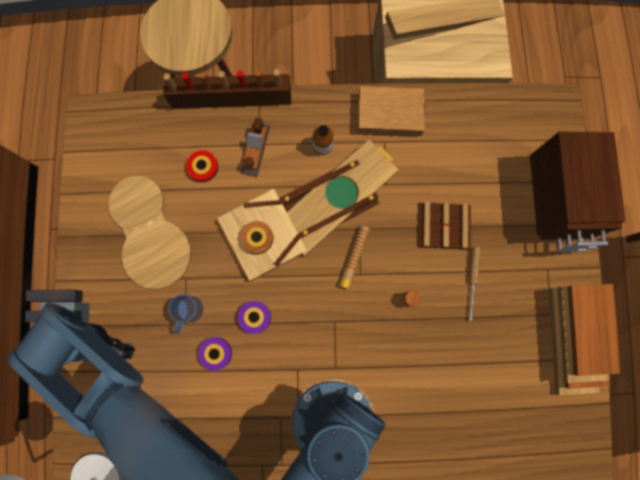

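View pics/scene.png

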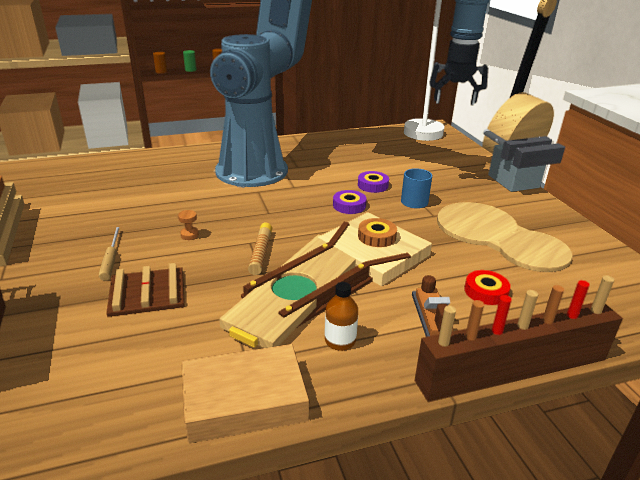

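Nut-like things in the top view: brown (256,237) on the feed table, purple (254,317) and (214,353), red (202,165). The brown one is the nut. Rod-like things: the banded rod with a brass end (353,257) is the screw, and the chisel is at (474,285). The recess is the green disc at (342,192) and the rest is at (445,226). I'll check this in one close crop.

Run:
```python
import cv2
i=cv2.imread("pics/top.png")[130:310,210:480]
cv2.imwrite("pics/crop.png",cv2.resize(i,(798,532),interpolation=cv2.INTER_CUBIC))
```

```text
(no output)
```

View pics/crop.png

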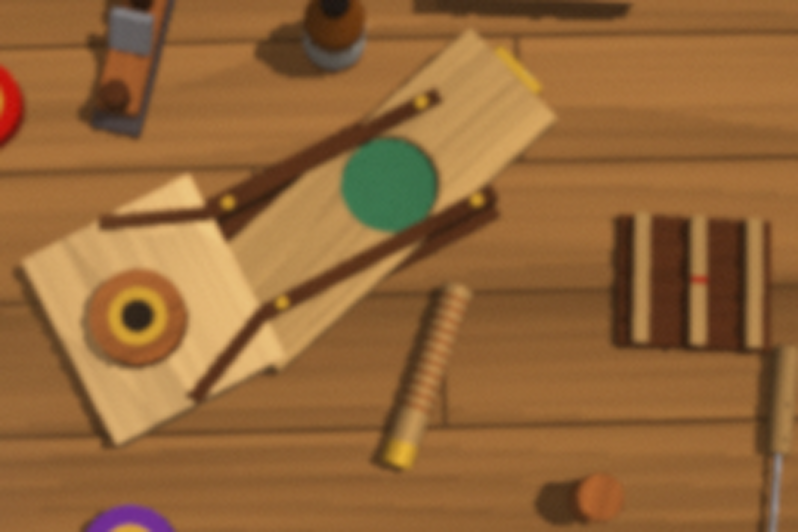

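Run:
```python
from h import *
import pickle
c=pickle.load(open("top.pkl","rb"))
S=798/270
P=lambda x,y,z:at_z(c,210+x/S,130+y/S,z)
pts=dict(fl1=(228,202,.039),fl2=(421,102,.039),fr1=(281,302,.039),fr2=(477,200,.039),ta=(22,264,.0335),tb=(118,445,.0335),tc=(190,175,.0335),td=(285,368,.0335),
rec=(390,185,.023),nut=(137,316,.0595),s1=(457,290,.02),s2=(398,458,.02),red=(699,281,.026),ma=(698,218,.026),mb=(698,343,.026),la=(641,216,.026),lb=(641,341,.026),ra=(755,222,.026),rb=(757,346,.026),
varn=(335,5,.13),spool=(600,496,.062),chis=(785,350,.02))
r={k:P(*v) for k,v in pts.items()}
for k,v in r.items(): print(k,np.round(v*1000,1))
d=lambda a,b:np.degrees(np.arctan2(*(r[b]-r[a])[[1,0]]))
print("chan",d('fl1','fl2'),d('fr1','fr2'),d('ta','tc'),d('tb','td'),"table cross",d('ta','tb')+90,d('tc','td')+90)
print("screw",d('s1','s2'),np.linalg.norm(r['s1']-r['s2']),(r['s1']+r['s2'])/2)
print("rest rib",d('ma','mb'),d('la','lb'),d('ra','rb'), 'cross', d('la','ra'),d('lb','rb'))
mid=(r['fl1']+r['fl2']+r['fr1']+r['fr2'])/4;a=d('fl1','fl2');print(mid)
# depth-based heights
for k,(x,y,z) in pts.items():
    print(k,np.round(at_d(c,210+x/S,130+y/S)*1000,0),end=' ')
# scene-camera cross-check by eye
s=pickle.load(open("scene.pkl","rb"))
for n,u,v,z in[('nut',377,227,.0595),('rec',294,287,.023),('red',145,285,.026),('sA',264,226,.025),('sB',256,272,.02)]: print('\nS',n,np.round(at_z(s,u,v,z)*1000,1),end='')
R=Ro.from_quat(np.array(ctrl.get_obs()["eef_rot"])[[1,2,3,0]]).as_matrix();print('\n',R.round(3))
```

```text
fl1 [621.1 112.5  39. ]
fl2 [715.6 -74.8  39. ]
fr1 [523.2  64.   39. ]
fr2 [ 617.4 -124.8   39. ]
ta [567.2 310.5  33.5]
tb [392.2 219.5  33.5]
tc [650.1 148.9  33.5]
td [461.1  61.7  33.5]
rec [638.  -43.1  23. ]
nut [509.7 197.6  59.5]
s1 [ 534.1 -104.1   20. ]
s2 [374.8 -42.6  20. ]
red [ 536.4 -336.9   26. ]
ma [ 598.3 -339.8   26. ]
mb [ 476.3 -332.2   26. ]
la [ 601.3 -284.3   26. ]
lb [ 479.6 -277.4   26. ]
ra [ 593.2 -395.6   26. ]
rb [ 472.  -389.3   26. ]
varn [781.4   7.1 130. ]
spool [ 332.  -224.3   62. ]
chis [ 468.3 -418.2   20. ]
chan -63.2407315751831 -63.48524284669784 -62.8543035345915 -66.42732882896284 table cross -62.511525747503924 -65.21495476369878
screw 158.87430837488463 0.1707507556814685 [ 0.45444136 -0.07335989  0.02      ]
rest rib 176.41579128577408 176.74581340817375 177.0074107743593 cross -94.17151629469178 -93.86123180673755
[ 0.6193148  -0.00579493  0.039     ]
fl1 [620. 112.  42.] fl2 [716. -75.  37.] fr1 [522.  64.  46.] fr2 [ 618. -125.   38.] ta [574. 317.  -2.] tb [392. 220.  32.] tc [659. 152.  -0.] td [463.  62.  17.] rec [639. -43.  19.] nut [510. 198.  56.] s1 [ 532. -103.   31.] s2 [374. -42.  32.] red [ 537. -337.   25.] ma [ 598. -339.   29.] mb [ 476. -332.   25.] la [ 601. -284.   26.] lb [ 480. -278.   25.] ra [ 593. -396.   26.] rb [ 472. -390.   23.] varn [782.   7. 128.] spool [ 332. -224.   62.] chis [ 468. -417.   24.] 
S nut [511.  196.9  59.5]
S rec [635.4 -39.8  23. ]
S red [ 548.9 -336.4   26. ]
S sA [379.8 -46.   25. ]
S sB [ 557.5 -104.2   20. ]
 [[-0.908  0.418 -0.001]
 [ 0.418  0.908 -0.001]
 [ 0.    -0.002 -1.   ]]
```

Request:
{"fn": "servo_tool", "kwargs": {"motion": [[[-4.1,-1.7,0,8,0.05],[-8.2,-3.4,0,16,0.05],[-12.3,-5.1,0,24,0.05],[-16.4,-6.8,0,32,0.05],[-20.5,-8.5,0,38.6,0.05]]]}}

```text
time_s: 0.6
eef_pos: [0.3919, 0.3578, 0.2214]
eef_rot: [-0.0, 0.527, 0.85, -0.0]
wrist_force: [0.5, 0.2, -0.1]
opening: 0.477
grasp_force: 0.0
```

```bash
cat >> h.py <<'E'
def go(x,y,z,yaw_y=None):
    "print shift to target in tool axes (cm) and twist"
    o=ctrl.get_obs(); R=Ro.from_quat(np.array(o["eef_rot"])[[1,2,3,0]]).as_matrix()
    d=R.T@(np.array([x,y,z])-o["eef_pos"])*100; a=np.degrees(np.arctan2(R[1,1],R[0,1]))
    tw=None if yaw_y is None else -((yaw_y-a+90)%180-90)
    print("shift",d.round(2),"twist",tw,"yawy",round(a,2),"pos",np.round(o["eef_pos"],4),"F",np.round(o["wrist_force"],1),"op",round(o["opening"],3),"t",o["time_s"],"q6",round(o["q"][5],2),"tz",R[:,2].round(3))
E
python3 -c "
from h import *
go(.476,.2646,.12,26.65)"
```

```text
shift [-12.08   3.41  10.13] twist -0.28271314442042694 yawy 26.37 pos [0.3919 0.3578 0.2214] F [ 0.5  0.2 -0.1] op 0.477 t 0.6 q6 0.06 tz [-0.001 -0.    -1.   ]
```

Request:
{"fn": "servo_tool", "kwargs": {"motion": [[[-4.1,1.2,0,0,0.05],[-8.2,2.4,2,0,0.05],[-12.1,3.4,6,0,0.05],[-12.1,3.4,10,0,0.05],[-12.1,3.4,10,0,0.05]]]}}

```text
time_s: 1.1
eef_pos: [0.4717, 0.2635, 0.1154]
eef_rot: [-0.004, 0.526, 0.85, -0.005]
wrist_force: [-1.6, -0.0, -1.5]
opening: 0.475
grasp_force: 0.0
```

Run:
```python
from h import *
go(.476,.2646,.064,26.65)
c=ctrl.camera("wrist"); save(c,"w1.png")
c2=ctrl.camera("top")
import pickle; o=ctrl.get_obs(); pickle.dump((c,o),open("w1.pkl","wb"))
```

```text
shift [-0.11  0.49  5.13] twist -0.14764685912643927 yawy 26.5 pos [0.4717 0.2635 0.1154] F [-1.6 -0.  -1.5] op 0.475 t 1.1 q6 -0.17 tz [-0.012 -0.004 -1.   ]
```

View pics/w1.png

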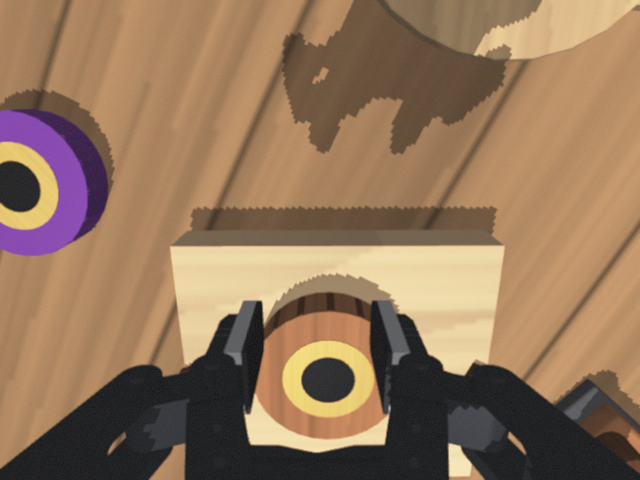

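The wrist view shows the brown nut at (328,380) just ahead of the fingers at (255,340) and (383,340). It is about in line with the jaws, so I'll go down behind it.

Request:
{"fn": "servo_tool", "kwargs": {"motion": [[[0,0.2,2,0,0.05],[0,0.2,4,0,0.05],[0,0.2,5.4,0,0.05],[0,0.2,5.4,0,0.05],[0,0.2,5.4,0,0.05]]]}}

```text
time_s: 1.7
eef_pos: [0.4783, 0.268, 0.0691]
eef_rot: [0.001, 0.525, 0.851, 0.001]
wrist_force: [-0.4, -0.1, 0.7]
opening: 0.472
grasp_force: 0.0
```

Run:
```python
from h import *
go(.476,.2646,.064,26.65)
import pickle
c,o=pickle.load(open("w1.pkl","rb"))
H=np.array(c["hand_eye"]);R=Ro.from_quat(np.array(o["eef_rot"])[[1,2,3,0]]).as_matrix()
W=lambda u,v,d:R@(H[:3,:3]@(np.array([*und(c,u,v),1])*d)+H[:3,3])+o["eef_pos"]
for n,u,v in[("nut",328,380),("padL tip",252,305),("padR tip",380,305),("padL",248,405),("tab",220,350)]: print(n,W(u,v,c["depth"][v,u]).round(4),H[:3,:3].round(2)[2], (H[:3,:3]@(np.array([*und(c,u,v),1])*c["depth"][v,u])+H[:3,3]).round(4))
```

```text
shift [-0.2  -0.36  0.51] twist 0.06092167063989962 yawy 26.71 pos [0.4783 0.268  0.0691] F [-0.4 -0.1  0.7] op 0.472 t 1.7 q6 -0.17 tz [ 0.002  0.001 -1.   ]
nut [0.5136 0.2023 0.0666] [-0.   -0.31  0.95] [-0.0746  0.006   0.0547]
padL tip [0.4486 0.2662 0.1403] [-0.   -0.31  0.95] [ 0.0117 -0.0236 -0.0189]
padR tip [0.4894 0.2862 0.1394] [-0.   -0.31  0.95] [ 0.0113  0.0218 -0.0181]
padL [0.459  0.2505 0.1699] [-0.   -0.31  0.95] [-0.0069 -0.0215 -0.0485]
tab [0.4445 0.2592 0.1623] [-0.   -0.31  0.95] [ 0.0074 -0.0306 -0.0408]
```

Request:
{"fn": "servo_tool", "kwargs": {"motion": [[[-0.3,0,0.5,0,0.05],[-1.0,0,0.5,0,0.05],[-1.6,0,0.5,0,0.05],[-2.1,0,0.5,0,0.05],[-2.6,0,0.5,0,0.05]]]}}

```text
time_s: 2.2
eef_pos: [0.4899, 0.2434, 0.0629]
eef_rot: [0.0, 0.525, 0.851, 0.0]
wrist_force: [0.7, -0.1, -0.3]
opening: 0.473
grasp_force: 0.0
```

Request:
{"fn": "servo_tool", "kwargs": {"motion": [[[-0.5,0.05,0,0,0.05],[-1.1,0.1,0,0,0.05],[-1.8,0.1,0,0,0.05],[-2.5,0.1,0,0,0.05],[-3.2,0.1,0,0,0.05]]]}}

```text
time_s: 2.7
eef_pos: [0.5049, 0.2153, 0.0627]
eef_rot: [0.0, 0.525, 0.851, -0.0]
wrist_force: [-0.6, -0.5, -0.5]
opening: 0.472
grasp_force: 0.0
```

```bash
cat >> h.py <<'E'
M=np.array([.6193,-.0058]);U=np.array([.4486,-.8937]);N=np.array([.8937,.4486])
def chan(name=None):
    o=ctrl.get_obs();d=np.array(o["eef_pos"])[:2]-M
    print("tcp along",(d@U).round(4),"norm",(d@N).round(4),"z",round(o["eef_pos"][2],4),"Fpush",np.round(np.array(o["wrist_force"])[:2]@U,1),"Fn",np.round(np.array(o["wrist_force"])[:2]@N,1),"t",o["time_s"])
E
python3 - <<'E'
from h import *
chan();go(.5,.2,.064,26.65)
c=ctrl.camera("scene"); i=cv2.cvtColor(c["pixels"],cv2.COLOR_RGB2BGR)[110:360,200:500]
cv2.imwrite("pics/s2.png",cv2.resize(i,(720,600),interpolation=cv2.INTER_CUBIC))
E
```

```text
tcp along -0.2489 norm -0.003 z 0.0627 Fpush 0.1 Fn -0.8 t 2.7
shift [-1.15 -1.13 -0.13] twist 0.006560952645088491 yawy 26.66 pos [0.5049 0.2153 0.0627] F [-0.6 -0.5 -0.5] op 0.472 t 2.7 q6 -0.28 tz [ 0. -0. -1.]
```

View pics/s2.png

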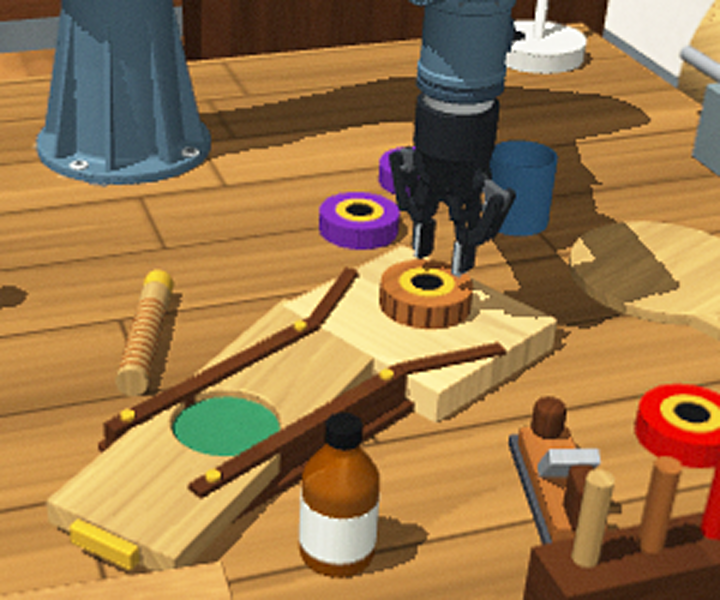

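The scene crop shows the nut at crop (426,282), not moved, with the fingertips at (420,250) and (462,270) close to its rear edge. I'll check the fingertip heights from depth.

Run:
```python
from h import *
s=ctrl.camera("scene")
for n,x,y in[("Ltip",420,252),("Ltip up",420,240),("Rtip",461,268),("Rtip up",463,250),("ring",407,284),("ringR",447,282),("rim near",426,300),("rim far",426,264)]:
    u,v=200+x/2.4,110+y/2.4; p=at_d(s,u,v); d=p[:2]-M; print(n,p.round(3),"al,n",(d@U).round(3),(d@N).round(3))
```

```text
Ltip [0.492 0.198 0.081] al,n -0.239 -0.023
Ltip up [0.492 0.196 0.095] al,n -0.238 -0.023
Rtip [0.535 0.222 0.084] al,n -0.241 0.027
Rtip up [0.536 0.222 0.104] al,n -0.241 0.027
ring [0.518 0.175 0.063] al,n -0.207 -0.009
ringR [0.517 0.218 0.059] al,n -0.245 0.009
rim near [0.545 0.184 0.06 ] al,n -0.202 0.019
rim far [0.48  0.211 0.059] al,n -0.257 -0.027
```

Run:
```python
from h import *
s=ctrl.camera("scene")
for u in(374,375,376,391,392,393):
    print(u,[(v,*(at_d(s,u,v)*1000).round(0).astype(int)) for v in range(210,230,1)])
```

```text
374 [(210, np.int64(490), np.int64(195), np.int64(94)), (211, np.int64(493), np.int64(194), np.int64(94)), (212, np.int64(493), np.int64(194), np.int64(90)), (213, np.int64(491), np.int64(195), np.int64(86)), (214, np.int64(492), np.int64(195), np.int64(85)), (215, np.int64(493), np.int64(195), np.int64(82)), (216, np.int64(490), np.int64(196), np.int64(78)), (217, np.int64(490), np.int64(197), np.int64(75)), (218, np.int64(467), np.int64(208), np.int64(58)), (219, np.int64(474), np.int64(205), np.int64(59)), (220, np.int64(481), np.int64(201), np.int64(61)), (221, np.int64(486), np.int64(200), np.int64(61)), (222, np.int64(490), np.int64(198), np.int64(61)), (223, np.int64(489), np.int64(199), np.int64(57)), (224, np.int64(493), np.int64(197), np.int64(58)), (225, np.int64(500), np.int64(194), np.int64(59)), (226, np.int64(507), np.int64(191), np.int64(61)), (227, np.int64(509), np.int64(190), np.int64(59)), (228, np.int64(509), np.int64(190), np.int64(57)), (229, np.int64(515), np.int64(188), np.int64(58))]
375 [(210, np.int64(490), np.int64(198), np.int64(94)), (211, np.int64(488)
[... 4371 characters left out ...]
(538), np.int64(221), np.int64(101)), (217, np.int64(537), np.int64(222), np.int64(97)), (218, np.int64(536), np.int64(223), np.int64(94)), (219, np.int64(536), np.int64(223), np.int64(91)), (220, np.int64(534), np.int64(225), np.int64(87)), (221, np.int64(538), np.int64(222), np.int64(87)), (222, np.int64(537), np.int64(224), np.int64(84)), (223, np.int64(536), np.int64(224), np.int64(81)), (224, np.int64(508), np.int64(239), np.int64(59)), (225, np.int64(510), np.int64(238), np.int64(58)), (226, np.int64(514), np.int64(236), np.int64(58)), (227, np.int64(519), np.int64(234), np.int64(58)), (228, np.int64(528), np.int64(230), np.int64(62)), (229, np.int64(530), np.int64(229), np.int64(60))]
```

Both cameras put the real fingertips about 11 mm above the TCP height, at z≈0.074, rather than 25 mm below it. The fingers passed over the nut, so I trust the measurement. I'll back off, then go down carefully while watching the force.

Request:
{"fn": "servo_tool", "kwargs": {"motion": [[[2,0,0,0,0.05],[4,0,0,0,0.05],[6,0,0,0,0.05],[6,0,0,0,0.05],[6,0,0,0,0.05]]]}}

```text
time_s: 3.35
eef_pos: [0.4775, 0.2698, 0.0627]
eef_rot: [0.0, 0.524, 0.851, -0.0]
wrist_force: [0.1, -0.1, -0.9]
opening: 0.473
grasp_force: 0.0
```

Request:
{"fn": "servo_tool", "kwargs": {"motion": [[[0,0,1,0,0.05],[0,0,2,0,0.05],[0,0,2.3,0,0.05],[0,0,2.3,0,0.05]]]}}

```text
time_s: 3.75
eef_pos: [0.477, 0.2688, 0.0384]
eef_rot: [-0.001, 0.525, 0.851, -0.001]
wrist_force: [-0.2, -0.2, -0.2]
opening: 0.476
grasp_force: 0.0
```

Run:
```python
from h import *
chan()
s=ctrl.camera("scene"); d=s["depth"]
# lowest z of finger pixels: points near tcp in plan
o=ctrl.get_obs(); P=[]
for u in range(350,430):
  for v in range(170,250):
    p=at_d(s,u,v); e=p[:2]-np.array(o["eef_pos"])[:2]
    if abs(e@U)<.014 and abs(e@N)<.06 and p[2]>.036: P.append((e@N,p[2]))
P=np.array(P); 
for a in np.arange(-.05,.05,.01):
    q=P[(P[:,0]>a)&(P[:,0]<a+.01),1]
    if len(q): print(round(a,3),np.sort(q)[:6].round(3))
```

```text
tcp along -0.3093 norm -0.004 z 0.0384 Fpush 0.1 Fn -0.2 t 3.75
-0.05 [0.094 0.095 0.095 0.097 0.097 0.097]
-0.04 [0.059 0.064 0.064 0.068 0.072 0.073]
-0.03 [0.048 0.049 0.05  0.051 0.051 0.051]
-0.02 [0.059 0.064 0.065 0.068 0.068 0.074]
-0.01 [0.12  0.121 0.123 0.123 0.124 0.124]
0.0 [0.12  0.121 0.124 0.126 0.126 0.129]
0.01 [0.052 0.054 0.063 0.085 0.103 0.103]
0.02 [0.036 0.049 0.05  0.05  0.052 0.053]
0.03 [0.057 0.057 0.058 0.059 0.059 0.06 ]
0.04 [0.094 0.095 0.095 0.096 0.097 0.098]
```

The fingertips are at z 0.048 with the TCP at 0.038, so the offset holds. I'll go 0.7 cm lower and push.

Request:
{"fn": "servo_tool", "kwargs": {"motion": [[[0,0,0.7,0,0.05],[-0.8,0.0,0.7,0,0.05],[-1.5,0.0,0.7,0,0.05],[-2.1,0,0.7,0,0.05],[-2.6,0,0.7,0,0.05]]]}}

```text
time_s: 4.3
eef_pos: [0.4899, 0.2456, 0.0329]
eef_rot: [0.0, 0.525, 0.851, 0.0]
wrist_force: [0.1, 1.0, 0.5]
opening: 0.479
grasp_force: 0.4
```

Request:
{"fn": "servo_tool", "kwargs": {"motion": [[[-0.5,0.05,0,0,0.05],[-1.0,0.1,0,0,0.05],[-1.6,0.1,0,0,0.05],[-2.2,0.1,0,0,0.05],[-2.8,0.1,0,0,0.05]]]}}

```text
time_s: 4.8
eef_pos: [0.5031, 0.2213, 0.0328]
eef_rot: [0.0, 0.525, 0.851, 0.0]
wrist_force: [-0.8, 1.1, 1.3]
opening: 0.472
grasp_force: 0.8
```

```bash
cat >> h.py <<'E'
def nut():
    c=ctrl.camera("top"); i=c["pixels"].astype(int)
    # nut top points by height from top depth near channel
    v,u=np.mgrid[120:300,210:400]; u=u.ravel();v=v.ravel()
    X,Y=und(c,u,v); d=c["depth"][v,u]; R=np.array(c["R"]); t=np.array(c["t"])
    p=(np.stack([X*d,Y*d,d],1)-t)@R; q=p[:,:2]-M; al=q@U; n=q@N
    m=(abs(n)<.06)&(al>-.28)&(al<.13)&(p[:,2]>.044)&(p[:,2]<.070)
    if m.sum()<10: return print("no pts")
    rgb=i[v,u]; ring=m&(rgb[:,0]>200)&(rgb[:,1]>140)&(rgb[:,2]<110)
    print("nut blob n",m.sum(),"med",np.median(al[m]).round(4),np.median(n[m]).round(4),"z",np.percentile(p[m,2],[10,50,90]).round(4),"ring",ring.sum(),(al[ring].mean().round(4),n[ring].mean().round(4)) if ring.any() else "")
E
python3 -c "
from h import *
chan();nut()"
```

```text
tcp along -0.2551 norm -0.0019 z 0.0328 Fpush -1.3 Fn -0.3 t 4.8
nut blob n 547 med -0.188 -0.0097 z [0.0526 0.0584 0.0623] ring 99 (np.float64(-0.1805), np.float64(-0.0034))
```

Request:
{"fn": "servo_tool", "kwargs": {"motion": [[[-0.8,0.05,0,0,0.05],[-1.7,0.1,0,0,0.05],[-2.6,0.15,0,0,0.05],[-3.5,0.2,0,0,0.05],[-4.4,0.2,0,0,0.05]]]}}

```text
time_s: 5.35
eef_pos: [0.5248, 0.1825, 0.0327]
eef_rot: [0.0, 0.525, 0.851, 0.0]
wrist_force: [-0.5, 0.8, 0.9]
opening: 0.478
grasp_force: 0.8
```

Request:
{"fn": "servo_tool", "kwargs": {"motion": [[[-0.8,0,0,0,0.05],[-1.6,0,0,0,0.05],[-2.4,0,0,0,0.05],[-3.2,0,0,0,0.05],[-4.0,0,0,0,0.05]]]}}

```text
time_s: 5.85
eef_pos: [0.5426, 0.147, 0.0327]
eef_rot: [-0.0, 0.525, 0.851, 0.0]
wrist_force: [-0.8, 1.1, 0.5]
opening: 0.474
grasp_force: 0.9
```

```bash
python3 -c "
from h import *
chan();nut()"
```

```text
tcp along -0.171 norm -0.0 z 0.0327 Fpush -1.3 Fn -0.2 t 5.85
nut blob n 383 med -0.0987 -0.0134 z [0.0532 0.0582 0.0621] ring 55 (np.float64(-0.0965), np.float64(-0.0081))
```

Request:
{"fn": "servo_tool", "kwargs": {"motion": [[[-0.8,0,0,0,0.05],[-1.6,0,0,0,0.05],[-2.4,0,0,0,0.05],[-3.2,0,0,0,0.05],[-4.0,0,0,0,0.05]]]}}

```text
time_s: 6.4
eef_pos: [0.5605, 0.1111, 0.0326]
eef_rot: [-0.0, 0.525, 0.851, -0.0]
wrist_force: [-0.0, -0.2, 0.4]
opening: 0.476
grasp_force: 0.4
```

Request:
{"fn": "servo_tool", "kwargs": {"motion": [[[-0.8,0,0,0,0.05],[-1.6,0,0,0,0.05],[-2.4,0,0,0,0.05],[-3.2,0,0,0,0.05],[-4.0,0,0,0,0.05]]]}}

```text
time_s: 6.9
eef_pos: [0.5785, 0.0754, 0.0327]
eef_rot: [0.0, 0.525, 0.851, -0.0]
wrist_force: [-0.1, 1.3, -0.1]
opening: 0.478
grasp_force: 0.5
```

```bash
python3 -c "
from h import *
chan();nut()"
```

```text
tcp along -0.0909 norm -0.0 z 0.0327 Fpush -1.2 Fn 0.5 t 6.9
nut blob n 259 med -0.0172 -0.0196 z [0.0524 0.0568 0.0603] ring 22 (np.float64(-0.0224), np.float64(-0.0131))
```

Request:
{"fn": "servo_tool", "kwargs": {"motion": [[[-0.7,0,0,0,0.05],[-1.4,0,0,0,0.05],[-2.1,0,0,0,0.05],[-2.8,0,0,0,0.05],[-3.4,0,0,0,0.05]]]}}

```text
time_s: 7.45
eef_pos: [0.5938, 0.0451, 0.0328]
eef_rot: [0.0, 0.525, 0.851, 0.0]
wrist_force: [-0.1, 1.3, 0.4]
opening: 0.477
grasp_force: 0.8
```

Request:
{"fn": "servo_tool", "kwargs": {"motion": [[[-0.4,0,0,0,0.05],[-0.8,0,0,0,0.05],[-1.2,0,0,0,0.05],[-1.6,0,0,0,0.05],[-2.0,0,0,0,0.05]]]}}

```text
time_s: 7.95
eef_pos: [0.6026, 0.0276, 0.0327]
eef_rot: [0.0, 0.525, 0.851, 0.0]
wrist_force: [-0.9, 1.5, 1.3]
opening: 0.474
grasp_force: 0.9
```

Request:
{"fn": "servo_tool", "kwargs": {"motion": [[[-0.3,0,0,0,0.05],[-0.6,0,0,0,0.05],[-0.9,0,0,0,0.05],[-1.2,0,0,0,0.05]]]}}

```text
time_s: 8.35
eef_pos: [0.6079, 0.0169, 0.0327]
eef_rot: [0.0, 0.525, 0.851, -0.0]
wrist_force: [-1.4, 1.3, 1.2]
opening: 0.476
grasp_force: 0.8
```

```bash
python3 -c "
from h import *
chan();nut()"
```

```text
tcp along -0.0254 norm -0.0 z 0.0327 Fpush -1.7 Fn -0.7 t 8.35
nut blob n 184 med 0.0455 -0.0178 z [0.0511 0.0562 0.0605] ring 5 (np.float64(0.0474), np.float64(-0.0308))
```

Still sliding at under 2 N. About 1.6 cm remains, so I'll push slowly and check each step.

Request:
{"fn": "servo_tool", "kwargs": {"motion": [[[-0.25,0,0,0,0.05],[-0.5,0,0,0,0.05],[-0.75,0,0,0,0.05],[-1.0,0,0,0,0.05]]]}}

```text
time_s: 8.8
eef_pos: [0.6123, 0.0079, 0.0326]
eef_rot: [-0.0, 0.525, 0.851, -0.0]
wrist_force: [-0.6, 1.1, -0.4]
opening: 0.474
grasp_force: 0.3
```

Request:
{"fn": "servo_tool", "kwargs": {"motion": [[[-0.2,0,0,0,0.05],[-0.4,0,0,0,0.05]]]}}

```text
time_s: 9.0
eef_pos: [0.6141, 0.0044, 0.0326]
eef_rot: [-0.0, 0.525, 0.851, -0.0]
wrist_force: [-0.8, 1.1, -1.0]
opening: 0.471
grasp_force: 0.4
```

Request:
{"fn": "servo_tool", "kwargs": {"motion": [[[-0.15,0,0,0,0.05],[-0.3,0,0,0,0.05]]]}}

```text
time_s: 9.2
eef_pos: [0.6154, 0.0018, 0.0326]
eef_rot: [-0.0, 0.525, 0.851, -0.0]
wrist_force: [-0.9, 0.1, -0.1]
opening: 0.474
grasp_force: 0.5
```

```bash
python3 -c "
from h import *
chan();nut()
s=ctrl.camera('scene');save(s,'s3.png')
i=cv2.cvtColor(s['pixels'],cv2.COLOR_RGB2BGR)[170:370,200:440]
cv2.imwrite('pics/s3.png',cv2.resize(i,(720,600),interpolation=cv2.INTER_CUBIC))"
```

```text
tcp along -0.0086 norm -0.0001 z 0.0326 Fpush -0.5 Fn -0.8 t 9.2
nut blob n 148 med 0.0607 -0.0171 z [0.0449 0.0488 0.0526] ring 6 (np.float64(0.0393), np.float64(-0.022))
```

The blob's top height fell from 0.057 to 0.049, so the nut has dropped in. I'll retreat, then verify it and measure the screw and the rest from the depth data.

Request:
{"fn": "servo_tool", "kwargs": {"motion": [[[1,0,0,0,0.05],[2,0,0,0,0.05],[3,0,-3,0,0.05],[3,0,-8,0,0.05],[3,0,-12,0,0.05]]]}}

```text
time_s: 9.8
eef_pos: [0.6014, 0.03, 0.1545]
eef_rot: [0.0, 0.524, 0.851, 0.0]
wrist_force: [0.4, 0.2, 0.1]
opening: 0.471
grasp_force: 0.0
```

Run:
```python
from h import *
import pickle
def cloud(c,box):
    v,u=np.mgrid[0:480,0:640]; X,Y=und(c,u.ravel(),v.ravel()); d=c["depth"].ravel(); R=np.array(c["R"])
    p=(np.stack([X*d,Y*d,d],1)-np.array(c["t"]))@R; (x0,x1),(y0,y1),(z0,z1)=box
    m=(p[:,0]>x0)&(p[:,0]<x1)&(p[:,1]>y0)&(p[:,1]<y1)&(p[:,2]>z0)&(p[:,2]<z1)
    return p[m],c["pixels"].reshape(-1,3)[m].astype(int)
c=pickle.load(open("top.pkl","rb")); s=pickle.load(open("scene.pkl","rb"))
for n,k in(("top",c),("scene",s)):
    p,_=cloud(k,((.35,.56),(-.13,-.01),(.018,.034)))
    q=p[:,:2]; 
    for _ in range(3):
        m=np.median(q,0); w,V=np.linalg.eigh(np.cov(q.T)); d=V[:,1]; o=(q-q.mean(0))@V[:,0]; q=q[abs(o)<.02]
    a=(q-q.mean(0))@d; print(n,len(q),"mean",q.mean(0),"mid",q.mean(0)+d*(np.percentile(a,1)+np.percentile(a,99))/2,"ang",np.degrees(np.arctan2(d[1],d[0])),"len",np.ptp(a))
    p,g=cloud(k,((.45,.62),(-.43,-.25),(.018,.034)))
    r=(g[:,0]>130)&(g[:,1]<70)&(g[:,2]<70); rib=(g[:,1]>110); print("rest red",p[r].mean(0),r.sum(),"ribs centre",(p[rib].min(0)+p[rib].max(0))/2,p[rib].mean(0),rib.sum())
sc=ctrl.camera("scene")
i=cv2.cvtColor(sc['pixels'],cv2.COLOR_RGB2BGR)[170:370,200:440]
cv2.imwrite('pics/s3.png',cv2.resize(i,(720,600),interpolation=cv2.INTER_CUBIC))
p,g=cloud(sc,((.58,.70),(-.1,.02),(.044,.062)))
e=p[:,:2]-M-.0417*U; p=p[np.hypot(*e.T)<.044]
A=np.c_[p[:,:2]-p[:,:2].mean(0),np.ones(len(p))]; print("nut plane",len(p),np.linalg.lstsq(A,p[:,2],rcond=None)[0],"centre",p.mean(0), "al/n",(p[:,:2].mean(0)-M)@U,(p[:,:2].mean(0)-M)@N)
go(.455,-.073,.15,68.9)
```

```text
top 526 mean [ 0.44473356 -0.06688747] mid [ 0.45354013 -0.06980808] ang 161.65238164720398 len 0.1820978256775704
rest red [ 0.53840014 -0.33577134  0.02802869] 4 ribs centre [ 0.52839989 -0.3499169   0.02562896] [ 0.53401435 -0.3375956   0.025003  ] 514
scene 521 mean [ 0.46179557 -0.07162627] mid [ 0.45647511 -0.0696717 ] ang 159.82828475924148 len 0.18466334484850438
rest red [ 0.53944366 -0.3356661   0.02484791] 8 ribs centre [ 0.53021264 -0.34985527  0.02346009] [ 0.53803638 -0.3448305   0.02456101] 868
nut plane 853 [-0.00186387  0.0009035   0.04848862] centre [ 0.63990663 -0.04361406  0.04848862] al/n 0.043038555293265515 0.001452759023853497
shift [ -2.35 -18.09   1.1 ] twist -42.15613887041127 yawy 26.74 pos [0.6059 0.0294 0.1626] F [4.  0.3 4. ] op 0.471 t 9.85 q6 -0.61 tz [ 0.012 -0.002 -1.   ]
```

View pics/s3.png

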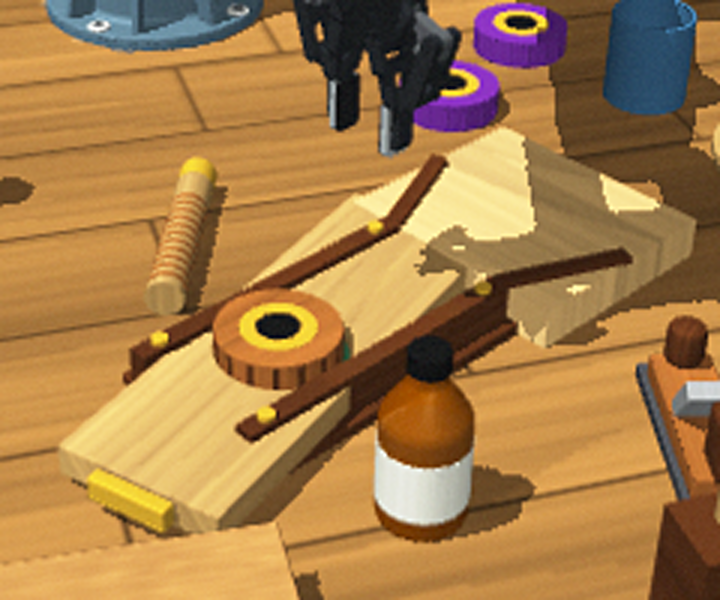

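The nut lies flat at crop (278,338), its top at z 0.0485 with tilt of about 0.002 rad. Now the screw: centre (0.455,-0.071), axis at about -20.5°.

Request:
{"fn": "servo_tool", "kwargs": {"motion": [[[-0.6,-3.5,0,-8.5,-0.3],[-1.2,-7.1,0,-17,-0.3],[-1.8,-10.7,0,-25.5,-0.3],[-2.4,-14.3,0,-34,-0.3],[-2.4,-17.6,0,-42.5,-0.3]]]}}

```text
time_s: 10.35
eef_pos: [0.4541, -0.072, 0.1525]
eef_rot: [0.0, 0.178, 0.984, -0.0]
wrist_force: [-0.2, 0.0, 0.1]
opening: 0.648
grasp_force: 0.0
```

Request:
{"fn": "servo_tool", "kwargs": {"motion": [[[0,0,4,0,-0.3],[0,0,7,0,-0.3],[0,0,7,0,-0.3],[0,0,7,0,-0.3]]]}}

```text
time_s: 10.75
eef_pos: [0.4552, -0.0712, 0.0829]
eef_rot: [-0.0, 0.181, 0.984, 0.0]
wrist_force: [0.0, -0.6, -0.2]
opening: 0.651
grasp_force: 0.0
```

```bash
cat >> h.py <<'E'
def tips(name="scene"):
    s=ctrl.camera(name); o=ctrl.get_obs(); R=Ro.from_quat(np.array(o["eef_rot"])[[1,2,3,0]]).as_matrix()
    v,u=np.mgrid[0:480,0:640]; X,Y=und(s,u.ravel(),v.ravel()); d=s["depth"].ravel()
    p=(np.stack([X*d,Y*d,d],1)-np.array(s["t"]))@np.array(s["R"]); q=(p-o["eef_pos"])@R
    g=s["pixels"].reshape(-1,3).astype(int); grey=(np.ptp(g,axis=1)<25)
    m=(abs(q[:,0])<.014)&(abs(q[:,1])<.065)&(q[:,2]<.03)&(q[:,2]>-.06)&grey
    for sg in(-1,1):
        k=q[m&(q[:,1]*sg>0)]
        if len(k): print("finger",sg,len(k),"tipz",np.sort(k[:,2])[-8:].round(3),"y",np.percentile(k[k[:,2]>np.sort(k[:,2])[-15:].min(),1],[10,90]).round(3))
    return s
E
python3 - <<'E'
from h import *
go(.455,-.071,.02,69.5)
s=tips()
o=ctrl.get_obs();c=ctrl.camera("wrist");save(c,"w2.png")
E
```

```text
shift [0.02 0.01 6.29] twist -0.3098049459614458 yawy 69.19 pos [ 0.4552 -0.0712  0.0829] F [ 0.  -0.6 -0.2] op 0.651 t 10.75 q6 -1.62 tz [-0.001  0.    -1.   ]
finger -1 115 tipz [-0.019 -0.019 -0.018 -0.017 -0.016 -0.016 -0.016 -0.015] y [-0.035 -0.028]
finger 1 111 tipz [-0.02  -0.018 -0.018 -0.017 -0.016 -0.015 -0.014 -0.013] y [0.03  0.036]
```

View pics/w2.png

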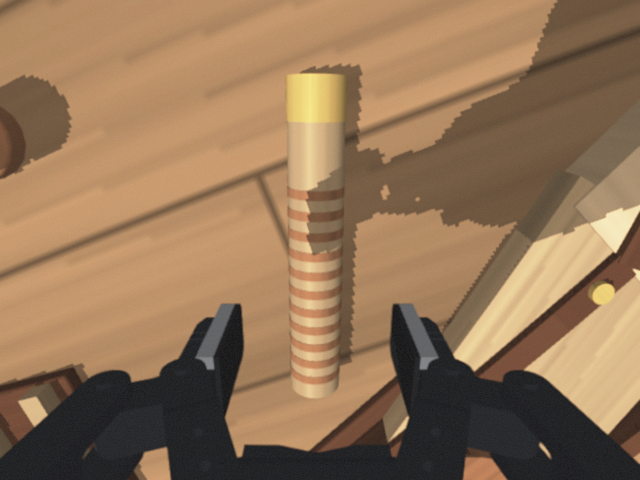

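The wrist view shows the screw from its ferrule at (316,95) down to (315,390), parallel to and midway between the fingers at (225,345) and (410,345). I'll descend and grip.

Request:
{"fn": "servo_tool", "kwargs": {"motion": [[[0,0,3,0,-0.3],[0,0,6,0,-0.3],[0,0,7.5,0,-0.3],[0,0,8.2,0,-0.3],[0,0,8.2,0,-0.3]]]}}

```text
time_s: 11.35
eef_pos: [0.456, -0.0718, 0.001]
eef_rot: [0.0, 0.181, 0.984, -0.0]
wrist_force: [0.3, -0.3, 0.4]
opening: 0.652
grasp_force: 0.0
```

Run:
```python
from h import *
go(.455,-.071,-.003,69.5)
tips()
```

```text
shift [0.12 0.04 0.4 ] twist -0.3212738356578484 yawy 69.18 pos [ 0.456  -0.0718  0.001 ] F [ 0.3 -0.3  0.4] op 0.652 t 11.35 q6 -1.62 tz [ 0. -0. -1.]
finger -1 100 tipz [-0.02  -0.019 -0.019 -0.019 -0.018 -0.018 -0.016 -0.016] y [-0.037 -0.028]
finger 1 96 tipz [-0.02  -0.02  -0.019 -0.018 -0.017 -0.015 -0.014 -0.013] y [0.029 0.037]
```

Request:
{"fn": "servo_tool", "kwargs": {"motion": [[[0,0,0.4,0,-0.3],[0,0,0.4,0,0.0],[0,0,0.4,0,0.3],[0,0,0.4,0,0.6],[0,0,0.4,0,1]]]}}

```text
time_s: 11.9
eef_pos: [0.4559, -0.0719, -0.0025]
eef_rot: [0.0, 0.181, 0.984, -0.0]
wrist_force: [-1.4, 1.2, 5.2]
opening: 0.327
grasp_force: 58.8
```

Request:
{"fn": "servo_tool", "kwargs": {"motion": [[[0,0,0,0,1],[0,0,0,0,1],[0,0,0,0,1],[0,0,-0.4,0,1],[0,0,-1,0,1]]]}}

```text
time_s: 12.4
eef_pos: [0.455, -0.0716, 0.0067]
eef_rot: [-0.001, 0.181, 0.984, 0.0]
wrist_force: [-0.6, 0.2, -2.8]
opening: 0.321
grasp_force: 59.4
```

Request:
{"fn": "servo_tool", "kwargs": {"motion": [[[0,0,-3,0,1],[0,0,-6,0,1],[0,0,-9,0,1],[0,0,-12,0,1],[0,0,-12,0,1]]]}}

```text
time_s: 12.9
eef_pos: [0.4584, -0.0729, 0.1312]
eef_rot: [0.004, 0.181, 0.984, -0.001]
wrist_force: [0.7, 0.0, -1.7]
opening: 0.325
grasp_force: 59.7
```

Run:
```python
from h import *
go(.5375,-.3365,.13,-3.6)
o=ctrl.get_obs();print(o["opening"]*85,o["grasp_force"])
s=ctrl.camera("scene");import pickle;pickle.dump((s,o),open("g.pkl","wb"))
c=ctrl.camera("wrist");save(c,"w3.png")
```

```text
shift [-16.77 -21.82   0.27] twist 72.77113818499768 yawy 69.17 pos [ 0.4584 -0.0729  0.1312] F [ 0.7  0.  -1.7] op 0.325 t 12.9 q6 -1.62 tz [ 0.008 -0.003 -1.   ]
27.654481652470203 59.711283445358276
```

View pics/w3.png

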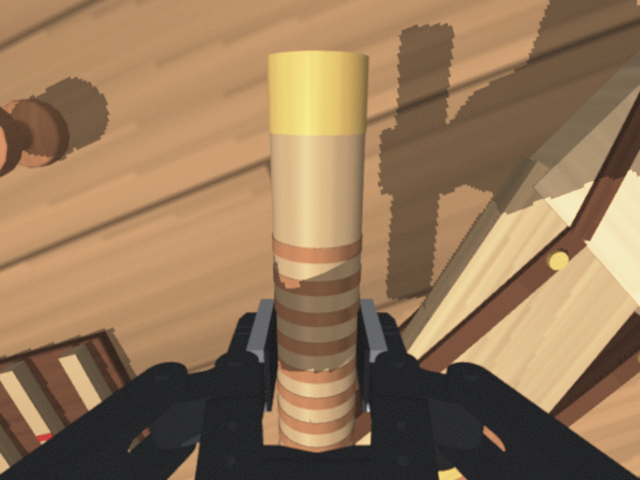

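The screw is held square between the pads at (318,350). On to the rest.

Request:
{"fn": "servo_tool", "kwargs": {"motion": [[[-1.9,-2.4,0,8.2,1],[-3.8,-4.8,0,16.4,1],[-5.7,-7.2,0,24.6,1],[-7.6,-9.6,0,32.8,1],[-9.5,-12.1,0,41,1]]]}}

```text
time_s: 13.5
eef_pos: [0.5001, -0.2188, 0.1243]
eef_rot: [-0.002, 0.516, 0.856, 0.0]
wrist_force: [1.1, 1.1, -1.5]
opening: 0.33
grasp_force: 59.7
```

```bash
python3 -c "
from h import *
go(.5378,-.3363,.13,-3.6)"
```

```text
shift [-12.15  -2.15  -0.61] twist 31.42215424423894 yawy 27.82 pos [ 0.5001 -0.2188  0.1243] F [ 1.1  1.1 -1.5] op 0.33 t 13.5 q6 -1.12 tz [-0.003  0.003 -1.   ]
```

Request:
{"fn": "servo_tool", "kwargs": {"motion": [[[-3,-0.5,0,8,1],[-6,-1.1,0,16,1],[-9,-1.6,0,24,1],[-12.1,-2.1,0,31.4,1],[-12.1,-2.1,0,31.4,1]]]}}

```text
time_s: 14.0
eef_pos: [0.5393, -0.3383, 0.1242]
eef_rot: [-0.001, 0.729, 0.685, -0.0]
wrist_force: [-0.2, 0.1, -2.3]
opening: 0.326
grasp_force: 59.8
```

Request:
{"fn": "servo_tool", "kwargs": {"motion": [[[0,0,0,0,1],[0,0,0,0,1],[0,0,0,0,1]]]}}

```text
time_s: 14.3
eef_pos: [0.5393, -0.3338, 0.1258]
eef_rot: [-0.001, 0.726, 0.687, -0.0]
wrist_force: [-0.8, -1.1, -2.6]
opening: 0.33
grasp_force: 59.8
```

```bash
cat >> h.py <<'E'
def scr(name,held=True):
    s=ctrl.camera(name); o=ctrl.get_obs(); R=Ro.from_quat(np.array(o["eef_rot"])[[1,2,3,0]]).as_matrix()
    v,u=np.mgrid[0:480,0:640]; X,Y=und(s,u.ravel(),v.ravel()); d=s["depth"].ravel()
    p=(np.stack([X*d,Y*d,d],1)-np.array(s["t"]))@np.array(s["R"]); g=s["pixels"].reshape(-1,3).astype(int)
    z0=o["eef_pos"][2]-.005 if held else .034
    e=p[:,:2]-np.array([.5378,-.3363]); m=(np.hypot(*e.T)<.12)&(p[:,2]>z0)&(p[:,2]<z0+.05)&(g[:,0]-g[:,2]>35)
    q=p[m]; w,V=np.linalg.eigh(np.cov(q[:,:2].T)); dd=V[:,1]; a=(q[:,:2]-q[:,:2].mean(0))@dd
    mid=q[:,:2].mean(0)+dd*(a.min()+a.max())/2
    print(name,m.sum(),"mid",mid.round(4),"ang",np.degrees(np.arctan2(dd[1],dd[0])).round(1),"len",np.ptp(a).round(3),"z",np.percentile(q[:,2],[2,50,98]).round(3),"off",(mid-[.5378,-.3363]).round(4))
    return s
E
python3 - <<'E'
from h import *
go(.5378,-.3363,.05,-3.6)
scr("top");scr("scene")
E
```

```text
shift [-0.27 -0.12  7.58] twist 0.4465784020911201 yawy -3.15 pos [ 0.5393 -0.3338  0.1258] F [-0.8 -1.1 -2.6] op 0.33 t 14.3 q6 -0.69 tz [-0.001  0.001 -1.   ]
top 218 mid [ 0.5365 -0.33  ] ang 84.2 len 0.181 z [0.134 0.155 0.161] off [-0.0013  0.0063]
scene 1291 mid [ 0.5498 -0.3326] ang 86.6 len 0.181 z [0.132 0.15  0.159] off [0.012  0.0037]
```

Request:
{"fn": "servo_tool", "kwargs": {"motion": [[[-0.3,-0.1,2,0.4,1],[-0.5,-0.1,4,0.4,1],[-0.5,-0.1,6,0.4,1],[-0.5,-0.1,8,0.4,1],[-0.5,-0.1,9,0.4,1]]]}}

```text
time_s: 14.9
eef_pos: [0.5376, -0.3389, 0.0349]
eef_rot: [-0.001, 0.729, 0.685, -0.0]
wrist_force: [-0.9, 0.1, -2.1]
opening: 0.327
grasp_force: 59.8
```

Request:
{"fn": "servo_tool", "kwargs": {"motion": [[[0,0,0.1,0,1],[0,0,0.3,0,1],[0,0,0.5,0,1],[0,0,0.6,0,1],[0,0,0.6,0,1]]]}}

```text
time_s: 15.4
eef_pos: [0.5388, -0.3404, 0.0312]
eef_rot: [0.0, 0.729, 0.684, 0.0]
wrist_force: [0.2, 0.6, -2.0]
opening: 0.324
grasp_force: 59.8
```

Run:
```python
from h import *
go(.5378,-.3363,.0235,-3.6)
scr("top",False);s=scr("scene",False)
i=cv2.cvtColor(s['pixels'],cv2.COLOR_RGB2BGR)[180:330,70:250]
cv2.imwrite('pics/s4.png',cv2.resize(i,(720,600),interpolation=cv2.INTER_CUBIC))
```

```text
shift [ 0.4  -0.12  0.77] twist -0.03625544209342024 yawy -3.64 pos [ 0.5388 -0.3404  0.0312] F [ 0.2  0.6 -2. ] op 0.324 t 15.4 q6 -0.69 tz [ 0.001 -0.001 -1.   ]
top 174 mid [ 0.5384 -0.3379] ang 85.1 len 0.184 z [0.043 0.059 0.066] off [ 0.0006 -0.0016]
scene 1177 mid [ 0.5485 -0.3388] ang 86.1 len 0.181 z [0.038 0.056 0.064] off [ 0.0107 -0.0025]
```

View pics/s4.png

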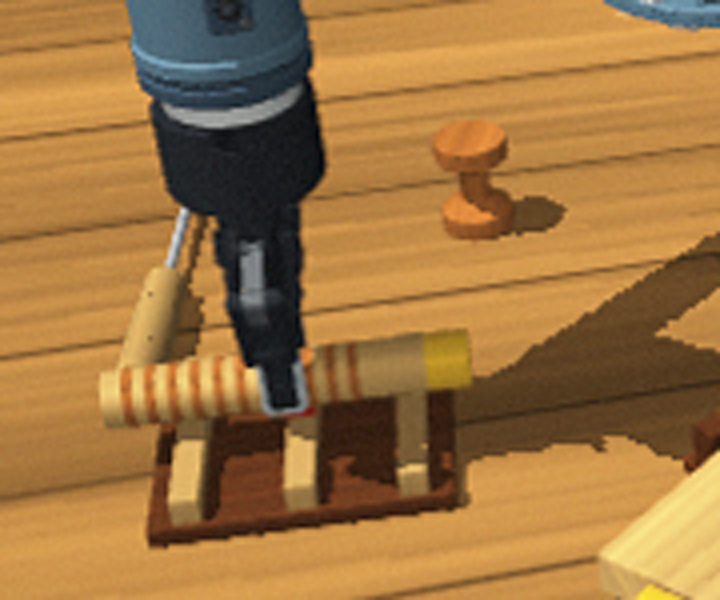

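The screw hovers about 8 mm above the ribs, centred on the middle rib and square to it, with the red mark at crop (310,410) just below it. I'll lower it in small steps.

Request:
{"fn": "servo_tool", "kwargs": {"motion": [[[0,0,0.2,0,1],[0,0,0.35,0,1],[0,0,0.5,0,1],[0,0,0.55,0,1],[0,0,0.6,0,1]]]}}

```text
time_s: 16.0
eef_pos: [0.5385, -0.3401, 0.0245]
eef_rot: [-0.0, 0.729, 0.684, 0.0]
wrist_force: [-0.1, 0.1, -0.9]
opening: 0.326
grasp_force: 59.8
```

Request:
{"fn": "servo_tool", "kwargs": {"motion": [[[0,0,0.03,0,1],[0,0,0.06,0,1],[0,0,0.1,0,1],[0,0,0.1,0,1]]]}}

```text
time_s: 16.4
eef_pos: [0.5385, -0.3402, 0.0237]
eef_rot: [-0.0, 0.729, 0.684, -0.0]
wrist_force: [0.3, 0.1, -2.3]
opening: 0.324
grasp_force: 59.8
```

Request:
{"fn": "servo_tool", "kwargs": {"motion": [[[0,0,0.05,0,1],[0,0,0.1,0,1],[0,0,0.1,0,1]]]}}

```text
time_s: 16.7
eef_pos: [0.5386, -0.3402, 0.0235]
eef_rot: [0.0, 0.729, 0.684, -0.0]
wrist_force: [-1.8, 2.0, 5.1]
opening: 0.328
grasp_force: 60.5
```

Request:
{"fn": "servo_tool", "kwargs": {"motion": [[[0,0,0.05,0,1],[0,0,0.05,0,1],[0,0,0.05,0,1]]]}}

```text
time_s: 17.0
eef_pos: [0.5387, -0.3403, 0.0235]
eef_rot: [0.0, 0.729, 0.684, -0.0]
wrist_force: [-3.8, 2.6, 7.6]
opening: 0.328
grasp_force: 60.9
```

Run:
```python
from h import *
go(.5378,-.3363,.0235,-3.6)
scr("top",False);s=scr("scene",False)
```

```text
shift [ 0.39 -0.11  0.  ] twist -0.03201487748674481 yawy -3.63 pos [ 0.5387 -0.3403  0.0235] F [-3.8  2.6  7.6] op 0.328 t 17.0 q6 -0.69 tz [ 0. -0. -1.]
top 162 mid [ 0.5379 -0.3376] ang 85.5 len 0.184 z [0.038 0.053 0.059] off [ 0.0001 -0.0013]
scene 1089 mid [ 0.5483 -0.3386] ang 86.2 len 0.181 z [0.035 0.049 0.056] off [ 0.0105 -0.0023]
```

Contact at about 9 N. I'll relieve the preload, open slowly and rise.

Request:
{"fn": "servo_tool", "kwargs": {"motion": [[[0,0,-0.05,0,1],[0,0,-0.1,0,1],[0,0,-0.1,0,0.34],[0,0,-0.1,0,0.28],[0,0,-0.1,0,0.2]]]}}

```text
time_s: 17.6
eef_pos: [0.5386, -0.3403, 0.023]
eef_rot: [0.0, 0.729, 0.684, 0.0]
wrist_force: [-0.6, -0.3, -0.7]
opening: 0.395
grasp_force: 0.0
```

Request:
{"fn": "servo_tool", "kwargs": {"motion": [[[0,0,0,0,0.1],[0,0,0,0,0],[0,0,0,0,-0.1],[0,0,0,0,-0.2],[0,0,0,0,-0.2]]]}}

```text
time_s: 18.1
eef_pos: [0.5385, -0.3402, 0.0232]
eef_rot: [-0.0, 0.729, 0.684, -0.0]
wrist_force: [0.2, -0.4, -0.6]
opening: 0.598
grasp_force: 0.0
```

Request:
{"fn": "servo_tool", "kwargs": {"motion": [[[0,0,-1,0,-0.2],[0,0,-3,0,-0.2],[0,0,-6,0,-0.2],[0,0,-9,0,-0.2],[0,0,-12,0,-0.2]]]}}

```text
time_s: 18.6
eef_pos: [0.5385, -0.3402, 0.1452]
eef_rot: [0.0, 0.729, 0.684, 0.0]
wrist_force: [-0.4, 0.3, 0.2]
opening: 0.597
grasp_force: 0.0
```

Request:
{"fn": "servo_tool", "kwargs": {"motion": [[[4,3,-2,0,-0.2],[8,5,-4,0,-0.2],[12,5,-4,0,-0.2],[12,5,-4,0,-0.2],[12,5,-4,0,-0.2]]]}}

```text
time_s: 19.1
eef_pos: [0.5963, -0.2227, 0.184]
eef_rot: [0.0, 0.728, 0.685, -0.0]
wrist_force: [-0.5, -0.6, 0.1]
opening: 0.604
grasp_force: 0.0
```

Run:
```python
from h import *
go(.5378,-.3363,.0235,-3.6)
scr("top",False);s=scr("scene",False);nut()
scr("top",False);
i=cv2.cvtColor(s['pixels'],cv2.COLOR_RGB2BGR)[180:360,70:340]
cv2.imwrite('pics/s5.png',cv2.resize(i,(800,533),interpolation=cv2.INTER_CUBIC))
```

```text
shift [-11.69  -5.15  16.06] twist 0.09079856113982032 yawy -3.51 pos [ 0.5963 -0.2227  0.184 ] F [-0.5 -0.6  0.1] op 0.604 t 19.1 q6 -0.48 tz [ 0.001 -0.001 -1.   ]
top 365 mid [ 0.5345 -0.378 ] ang 88.2 len 0.102 z [0.04  0.052 0.059] off [-0.0033 -0.0417]
scene 1240 mid [ 0.5482 -0.3387] ang 86.0 len 0.181 z [0.035 0.05  0.056] off [ 0.0104 -0.0024]
nut blob n 760 med 0.0426 -0.0003 z [0.0453 0.0485 0.0521] ring 96 (np.float64(0.0485), np.float64(0.0081))
top 349 mid [ 0.5344 -0.3822] ang 87.9 len 0.097 z [0.04  0.052 0.059] off [-0.0034 -0.0459]
```

View pics/s5.png

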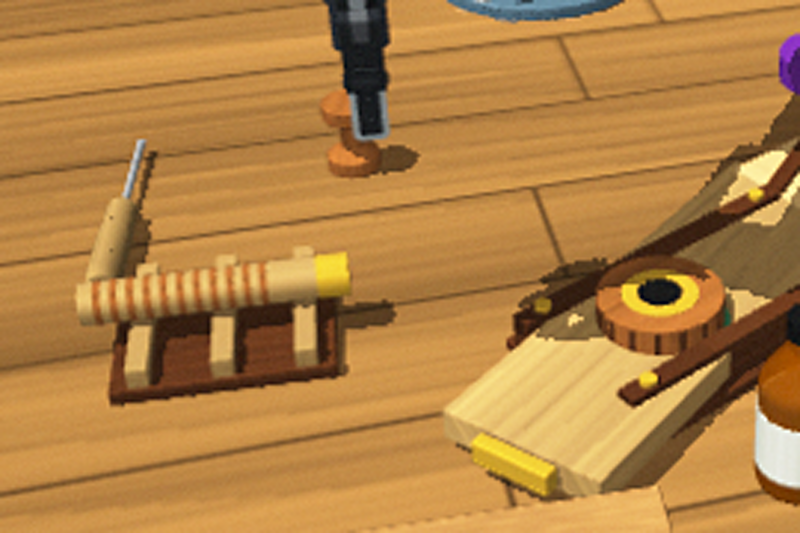

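The screw lies across all three ribs, crop (80,303) to (348,272), square and unmoved after release. The nut is flat in the recess at (660,293), and the gripper is clear of everything.

```bash
python3 -c "
from bench import ctrl
print(ctrl.hand_in())"
```

```text
the job is handed in; nothing more can be done
None
```

I handed the job in with the nut lying flat in the recess and the screw resting centred and square on the ribs, both checked with the cameras; the hand-in call returned no verdict.

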